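Load a slide carrier under the spring clip of a reading stage

TASK

Load the blue slide carrier into the reading stage: with one fingertip press the clip's red thumb pad fully down and keep it down, while the other fingertip pushes the carrier along its channel, under the raised clip nose, until it is fully home against the end stop. Only then let the clip go, so that it springs down onto the carrier, and draw the hand away. Slide the carrier only, never lift it, and leave the other things on the bench where they are.

Things in the scene. Friction and masses are not known exactly. Their poses are not given: they have to be found in the camera images.
- stage: Reading stage fixed to the bench: white block on a grey base plate. Origin: middle of its underside, on the bench. x: push direction (open loading end to end stop); y: across, red thumb pad on the +y side. Channel floor (deck) 36 mm above the bench, x -82 to +70 mm; aluminium rails at both sides, inner faces y = +-27 mm, 4 mm thick, 6 mm high. Base plate x -109 to 106, y -36 to 90, 8 mm thick.
- stage_stop (a point): Middle of the foot of the orange end stop's face, at deck height, at x = +70 mm in the stage frame. The stop stands 14 mm above the deck and is 30 mm long. Axes as the stage.
- stage_hinge (a point): Middle of the clip's hinge line, which runs along the stage's x at y = +42 mm, 48 mm above the bench. Its two steel bearings, 14 mm wide in y, stand at x = 14 and 62 mm in the stage frame, tops 54 mm above the bench.
- clip (a joint): Angle of the sprung clip, rad. 0: at rest, nose 5 mm above the deck, too low for the carrier. 0.36: pad fully down at its end stop, nose about 20 mm above the deck. Nose clears the carrier from 0.17; at least 0.24 counts as pressed. No latch: springs back when let go, to about 0.17 when on the carrier. Pressing mid-width of the pad takes about 2.5 N to start, 8 N fully down.
- clip_pad (a point): Centre of the top of the clip's red slick thumb pad, a plate 107 mm along the stage's x (x -102 to +5) and 32 mm across (y 52 to 84 when down). At rest it slopes up outward by 0.36 rad, centre 50 mm above the bench; fully down it is level, top 40 mm above the bench, 4 mm over the deck: a fingertip level with it over the channel clears the deck. A fingertip slides along it easily.
- clip_nose (a point): Lowest point of the clip's nose (red roller on a steel arm, 14 mm long along x, spanning x = 36 to 50 mm in the stage frame, over the channel's centre line).
- carrier: Blue slide carrier, a plate 80 (x) by 50 (y) by 12 mm high, about 0.1 kg, loose in the channel. Origin: centre of its underside; x points to the end stop. On its rear end (x -40 to -34 mm) stands a tab 34 mm wide, top 24 mm above the underside; rear face at x = -40. Starts with its origin at x = -30 to -12 mm in the stage frame; fully home, front against the stop, the origin is at x = +30.
- spare: Bystander: a spare grey slide carrier on the bench beside the stage, same shape as the blue one. Origin: centre of the underside.
- dishes: Bystander: stack of three clear culture dishes, 88 mm across, 42 mm high. Origin: centre of the underside.
- marker: Bystander: white marker pen with red cap, 133 mm long (x), 16 mm thick, lying. Origin: its middle, at the bench.
- tips_a: Bystander: orange pipette-tip box with clear lid, 85 x 120 x 67 mm. Origin: centre of the underside.
- tips_b: Bystander: a second orange pipette-tip box, 85 x 120 x 67 mm. Origin: centre of the underside.
- beaker: Bystander: clear plastic beaker, 84 mm across, 100 mm high. Origin: centre of the underside.
- terminal: Bystander: blue handheld terminal with yellow keys, 140 x 70 x 38 mm. Origin: centre of the underside.

How it is judged:
On the way, in this order (a step that is already met when the one before it is completed fails the run):
1. the clip's thumb pad is pressed down by a finger while the carrier is still short of the nose (value of joint clip above 0.24 rad and contact force between the fingers and clip above 0.5 N and x of carrier in the frame of stage below -0.004 m), for 0.2 s.
2. with the clip held down by a finger, a finger pushes the carrier beneath the nose (value of joint clip above 0.24 rad and contact force between the fingers and clip above 0.5 N and contact force between the fingers and carrier above 0.03 N and x of carrier in the frame of stage between 0.005 and 0.022 m).
3. the carrier is home against the end stop with the clip still held down (value of joint clip above 0.24 rad and contact force between the fingers and clip above 0.5 N and x of carrier in the frame of stage above 0.0265 m), for 0.1 s.
At the end, for the whole second after the job is handed in: The carrier lies flat in the channel within 3.5 mm of the end stop, straight to 0.08 rad and 4 mm, at rest, with the released clip resting on it (joint 0.13 to 0.21 rad) and pressing with more than 1 N (x of carrier in the frame of stage between 0.0265 and 0.034 m and y of carrier in the frame of stage between -0.004 and 0.004 m and z of carrier in the frame of stage below 0.039 m and angle between the x axis of carrier and the x axis of stage, either way round below 0.08 rad and value of joint clip between 0.13 and 0.21 rad and contact force between clip and carrier above 1 N and linear speed of carrier below 0.02 m/s); the robot touches nothing.
It fails at once if the carrier is lifted or tipped (z of carrier in the frame of stage above 0.042 m or angle between carrier's own z axis and vertical above 0.15 rad).
It fails at once if the clip is let down onto the carrier before it is home (joint under 0.19 with the carrier under the nose, more than 5 mm short of the stop) (x of carrier in the frame of stage between 0 and 0.025 m and value of joint clip below 0.19 rad).
It fails at once if a bystander is moved more than 20 mm (distance of any of spare, tips_a, tips_b, dishes, marker, beaker, terminal from where it was at the start of the episode above 0.02 m).
It also fails if it takes over 48 s, if anything falls off the work surface, if the arm or the gripper's body presses on something with over 40 N, if the wrist force passes 120 N, or if a joint passes its speed limit or range.

ROBOT

A 6-joint arm with a two-finger parallel gripper is mounted at the origin on the work surface. World frame = base frame: x ahead of the robot, y to its left, z up, the work surface at z = 0. Lengths are in m, angles in rad, forces in N, time in s.
With the tool pointing down it reaches from about 0.3 to 0.875 m from the base axis. Payload 6.4 kg.
Tool frame: the origin (TCP) lies at the very end of the fingers, on their centre line; the grasp point (between the pads) lies 19 mm behind it; z points along the fingers, y is the line along which they close (so a half turn about z gives the same grasp; the last joint's range is limited). The gripper opens to 85 mm and grips with 20 to 120 N. Pads are 22 mm wide; open, the fingers measure 114 mm over their backs; the gripper's body (76 mm by 85 mm) begins 54 mm behind the grasp point. The pads swing forward as they close: fully open they stand 13 mm farther back than shut.
Start: joints at [-1.479, 0.181, 1.607, -0, 1.354, -0.206], TCP at [0.169, -0.55, 0.231] pointing down, gripper open.
Joint ranges: [-2.99, 2.99], [-0.89, 2.07], [0.3, 2.58], [-1.14, 4.28], [0, 2.63], [-3.12, 3.12]. Speed limits (rad/s): [2.57, 2.57, 3.01, 3.14, 3.14, 3.14].

INTERFACE

Orientations are given as a unit quaternion [w, x, y, z].
In Python, from bench import telemetry, camera, ctrl, spotter gives the robot as it stands.
- The arm moves only by the tool send_rows, never from a script. Its argument "series" is a list of rows, each a list of 3 entries, a list of its own where there are three numbers: the turn, a rotation vector about the world's x, y, z in degrees, then the shift along the world's x, y, z in mm, then the closure, from -1 (fully open) to 1 (shut), so that 0 is half open. In form: [[[rx, ry, rz], [dx, dy, dz], gripper], ...]. A call has 1 to 10 rows; each row is the pose to reach, as a shift and turn from the pose commanded when the call began; what a row does not reach only later rows make up. A row lasts 1/8 s, in which the tool goes at most 62.5 mm and 10.7 degrees, less where a joint would pass 70% of its speed; a pose out of reach is approached as far as the arm can. A call with a gripper value outside its range is refused whole. The fingers move at their own pace and stop on an object; the grip force is fixed at half the most. Time passes only in rows, so rows that repeat a pose let the fingers close. It gives the time, the measured TCP pose, the force, the opening and the grip force at its end, in the units of the state.
- telemetry.get_obs(): the state, without advancing time (a new reading comes with each control period).
- camera(name): name is "side" or "top" or "wrist"; returns a dict with "pixels" (420x560x3 uint8, red, green, blue), "camera_matrix" (3x3 intrinsics, pixels), "xyz" and "orientation" of the camera in the world. Camera axes: x right, y up, looking along -z (the intrinsics and any distortion apply to the point x, -y, -z); pixel columns grow to the right and rows downward; lengths in m; the calibration is good to about 2 mm. A picture is of the moment at which its call begins. There is no depth.
- ctrl.hand_in(): hands the job in; it is judged then, once.
Trained networks look in the newest picture that a camera, given by its name, has taken for a name from the list of things; names that differ only in an ending like _2 or _b are one class to them, and where a whole thing is asked for, a point or a joint stands for the part that bears it (a point fixed in the world has none). Each returns a list of dicts, best first, with "conf" (0 to 1); they miss things now and then, are a little off and sometimes report something else, mostly with a low value. They report only what shows in the picture. A call takes as long as a camera call.
- spotter.boxes_of(thing, camera): "xyz" ([x, y, z] in m, in world coordinates, good to about 4 mm: the middle of the surface that is visible of it).
- spotter.landmark_of(thing, camera): "xyz" ([x, y, z] in m, in world coordinates, good to about 4 mm: a listed point, or the origin of a listed thing).
The state is a dict: "time_s": time; "q": joint angles; "dq": joint speeds; "joint_efforts": joint torques, N m; "eef_pos": TCP position; "eef_rot": TCP orientation; "wrist_force": force on the tool from outside, world axes, zero at the start; "torque": the same for the moment, N m; "opening": opening from 0.0 (shut) to 1.0 (fully open); "grasp_force": force on a finger pad.
Only numpy, scipy, OpenCV 4.12 (cv2) and the standard library are available. Lean on these libraries where they do the work, as an engineer would, in place of code of your own. Each camera call takes 0.05 s, during which the arm holds its last target. There are 200 camera calls.

## Working session

There is one attempt and no reset: what is moved stays moved. The work goes in short steps, Python scripts to look and compute and a tool call to move; the robot and the scene stay as the last step left them, time stands still between calls to the robot, and variables do not carry over. Pictures are saved under pics/ and viewed, at most 10 in all, crops included, and the job is handed in when it is done.

Besides the shell and the picture viewer there is one more tool, called after ">>>" by a JSON object that holds its "op" and its "data", one argument or row to a line. send_rows: Moves the arm, as the interface text tells. Its arguments: {"type":"object","properties":{"series":{"type":"array","items":{"type":"array"}}},"required":["series"]}

```bash
mkdir -p pics
python3 - <<'E'
from bench import telemetry, camera, ctrl, spotter
import cv2,numpy as np
o=telemetry.get_obs();print(o['eef_pos'],o['eef_rot'],o['time_s'])
for c in ['top','side']:
    im=camera(c);cv2.imwrite(f'pics/{c}0.png',im['pixels'][:,:,::-1]);print(c,im['xyz'],im['orientation'],im['camera_matrix'])
    for t in ['stage','stage_stop','stage_hinge','clip_pad','clip_nose','carrier','spare','dishes','marker','tips_a','beaker','terminal']:
        r=spotter.landmark_of(t,c);print(c,t,[(np.round(d['xyz'],4).tolist(),round(d['conf'],2)) for d in r[:2]])
E
```

```text
[ 0.16867297 -0.54912007  0.23037794] [-8.81844578e-04  9.88935884e-01  1.48340945e-01  5.67501256e-05] 0.0
top [ 0.34948029 -0.03714785  1.50127596] [-0.70001229 -0.05801934  0.05284428  0.70980563] [[524.88289961   0.         281.47095578]
 [  0.         524.88289961 208.82918979]
 [  0.           0.           1.        ]]
top stage [([0.6006, 0.1136, 0.0014], 0.68)]
top stage_stop [([0.6653, 0.0993, 0.0392], 0.74)]
top stage_hinge [([0.646, 0.1481, 0.0477], 0.82), ([0.5828, 0.114, 0.0397], 0.32)]
top clip_pad [([0.5679, 0.1886, 0.0468], 0.57)]
top clip_nose [([0.6416, 0.103, 0.0457], 0.78)]
top carrier [([0.583, 0.115, 0.036], 0.96)]
top spare [([0.6366, 0.2658, 0.0027], 0.86), ([0.5695, 0.1892, 0.0507], 0.55)]
top dishes [([0.6259, -0.0231, -0.0002], 0.89)]
top marker [([0.4848, 0.0243, 0.0004], 0.78)]
top tips_a [([0.6631, 0.4134, -0.0028], 0.61), ([0.6223, -0.4193, 0.0051], 0.59)]
top beaker [([0.4513, 0.4662, 0.0001], 0.57)]
top terminal [([0.4334, -0.5219, -0.0004], 0.8)]
side [0.18863061 0.98746593 0.78585771] [-0.1584596  -0.08887472  0.4623306   0.8678953 ] [[424.69092927   0.         280.86141396]
 [  0.         424.69092927 203.01443719]
 [  0.           0.           1.        ]]
side stage [([0.6, 0.1149, 0.0044], 0.95), ([0.5828, 0.1125, 0.0366], 0.71)]
side stage_stop [([0.6729, 0.0976, 0.0379], 0.66)]
side stage_hinge [([0.6507, 0.1485, 0.047], 0.67)]
side clip_pad [([0.565, 0.1909, 0.0526], 0.7)]
side clip_nose [([0.6453, 0.1024, 0.0418], 0.62), ([0.6248, -0.4149, -0.0006], 0.17)]
side carrier [([0.584, 0.1148, 0.0362], 0.87), ([0.6239, -0.4149, -0.002], 0.26)]
side spare []
side dishes [([0.6322, -0.0261, 0.0006], 0.85), ([0.5659, 0.1899, 0.0478], 0.28)]
side marker [([0.4827, 0.022, 0.0037], 0.5), ([0.6736, 0.1001, 0.0337], 0.24)]
side tips_a [([0.626, -0.4154, 0.0018], 0.94), ([0.6607, 0.4131, -0.0006], 0.91)]
side beaker []
side terminal [([0.4361, -0.525, -0.0044], 0.87)]
```

```bash
cat > fit.py <<'E'
import numpy as np
from scipy.optimize import least_squares
from scipy.spatial.transform import Rotation as R
from bench import telemetry, camera, spotter
L={'stage':(0,0,0),'stage_stop':(70,0,36),'stage_hinge':(38,42,48),'clip_pad':(-48.5,68,50),'clip_nose':(43,0,41)}
def fit(cams,n=1,names=L):
    P=[];Q=[];C=[]
    for c in cams:
        for _ in range(n):
            camera(c)
            for t in names:
                r=spotter.landmark_of(t,c)
                if r and r[0]['conf']>.4: P.append(L[t][:2]);Q.append(np.array(r[0]['xyz'])[:2]*1e3)
            r=spotter.landmark_of('carrier',c)
            if r and r[0]['conf']>.4:C.append(np.array(r[0]['xyz'])*1e3)
    P=np.array(P,float);Q=np.array(Q)
    M=lambda a:np.array([[np.cos(a),-np.sin(a)],[np.sin(a),np.cos(a)]])
    s=least_squares(lambda v:(P@M(v[2]).T+v[:2]-Q).ravel(),[600,114,-.2],loss='soft_l1',x_scale=[1,1,.01])
    x=s.x;print('stage',x.round(1)[:2],'yaw deg',np.degrees(x[2]).round(2),'n',len(P),'rms',np.sqrt(np.mean(s.fun**2)).round(2))
    for c in C: print('carrier local',(M(x[2]).T@(c[:2]-x[:2])).round(1),c[2].round(1))
    return x
def where(x):
    o=telemetry.get_obs();p=np.array(o['eef_pos'])*1e3
    r=R.from_quat(np.roll(o['eef_rot'],-1)).as_matrix()
    a=x[2];M=np.array([[np.cos(a),-np.sin(a)],[np.sin(a),np.cos(a)]])
    print('t',o['time_s'],'tcp',p.round(1),'local',(M.T@(p[:2]-x[:2])).round(1),'tool y yaw',np.degrees(np.arctan2(r[1,1],r[0,1])).round(2),'z',r[:,2].round(3),'open',round(o['opening'],3),'F',np.round(o['wrist_force'],1))
    return M
E
python3 - <<'E'
from fit import *
x=fit(['top','side'],3);M=where(x)
print('goal tcp',M@np.array([-85,34])+x[:2])
E
```

```text
stage [601.2 112.9] yaw deg -11.92 n 30 rms 2.44
carrier local [-15.7   0.4] 35.2
carrier local [-17.8   0.1] 38.6
carrier local [-16.4   0.8] 40.7
carrier local [-14.1  -6.2] 38.1
carrier local [-14.7  -3.5] 36.8
carrier local [-17.3  -3.6] 39.8
t 3.4 tcp [ 168.7 -549.7  231.3] local [-286.3 -737.7] tool y yaw -72.94 z [ 0.  0. -1.] open 0.998 F [ 0.1 -1.4  0.3]
goal tcp [525.07940946 163.75766833]
```

View pics/top0.png

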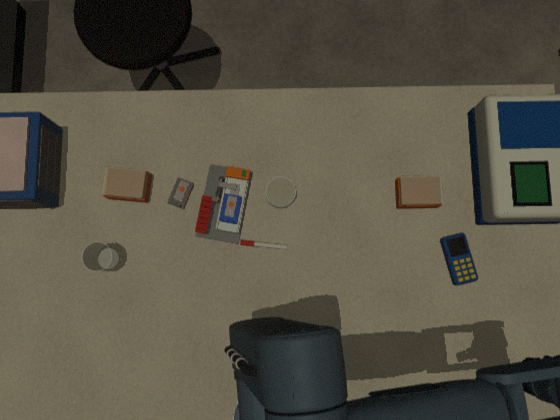

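>>> {"op": "send_rows", "data": {
  "series": [
    [[0,0,-29],[356,714,-60],-0.27],
    [[0,0,-29],[356,714,-60],-0.27],
    [[0,0,-29],[356,714,-60],-0.27],
    [[0,0,-29],[356,714,-60],-0.27],
    [[0,0,-29],[356,714,-60],-0.27],
    [[0,0,-29],[356,714,-60],-0.27],
    [[0,0,-29],[356,714,-60],-0.27],
    [[0,0,-29],[356,714,-60],-0.27],
    [[0,0,-29],[356,714,-60],-0.27],
    [[0,0,-29],[356,714,-60],-0.27]
  ]
}}

```text
time_s: 4.65
eef_pos: [0.4477, 0.01, 0.1848]
eef_rot: [0.0, 0.995, -0.104, 0.001]
wrist_force: [0.7, -1.2, 1.1]
opening: 0.638
grasp_force: 0.0
```

>>> {"op": "send_rows", "data": {
  "series": [
    [[0,0,0],[0,0,0],-0.27]
  ]
}}

```text
time_s: 4.78
eef_pos: [0.4475, 0.0121, 0.1842]
eef_rot: [-0.0, 0.995, -0.1, -0.0]
wrist_force: [-0.4, -0.7, -0.3]
opening: 0.631
grasp_force: 0.0
```

>>> {"op": "send_rows", "data": {
  "series": [
    [[0,0,-0.4],[77.5,152,-34],-0.27],
    [[0,0,-0.4],[77.5,152,-34],-0.27],
    [[0,0,-0.4],[77.5,152,-34],-0.27],
    [[0,0,-0.4],[77.5,152,-34],-0.27],
    [[0,0,-0.4],[77.5,152,-34],-0.27]
  ]
}}

```text
time_s: 5.4
eef_pos: [0.5241, 0.1589, 0.1503]
eef_rot: [0.0, 0.994, -0.108, -0.0]
wrist_force: [-0.4, -0.1, 0.4]
opening: 0.639
grasp_force: 0.0
```

Run:
```python
from fit import *
import cv2
x=[601.2,112.9,np.radians(-11.92)]
where(x)
im=camera('wrist');cv2.imwrite('pics/w1.png',im['pixels'][:,:,::-1]);print(im['xyz'],im['orientation'],im['camera_matrix'])
for t in list(L)+['carrier']:
    r=spotter.landmark_of(t,'wrist');print(t,[(np.round(d['xyz'],4).tolist(),round(d['conf'],2)) for d in r[:1]])
where(x)
```

```text
t 5.4 tcp [524.1 158.9 150.3] local [-85.   29.1] tool y yaw -102.36 z [-0.001 -0.001 -1.   ] open 0.639 F [-0.4 -0.1  0.4]
[0.59537285 0.14403422 0.29333354] [-0.62049015  0.0903775  -0.11212216  0.77087774] [[298.748505     0.         278.86582008]
 [  0.         298.748505   213.01714176]
 [  0.           0.           1.        ]]
stage [([0.5661, 0.1869, 0.0545], 0.34)]
stage_stop [([0.6738, 0.1012, 0.0393], 0.75)]
stage_hinge [([0.6427, 0.1491, 0.0488], 0.61)]
clip_pad [([0.5639, 0.1885, 0.0487], 0.96)]
clip_nose [([0.6421, 0.1038, 0.0382], 0.75)]
carrier [([0.5881, 0.1188, 0.0381], 0.71)]
t 5.75 tcp [524.4 159.3 150.9] local [-84.7  29.6] tool y yaw -102.4 z [ 0.001 -0.    -1.   ] open 0.636 F [-0.5  0.3 -0. ]
```

View pics/w1.png

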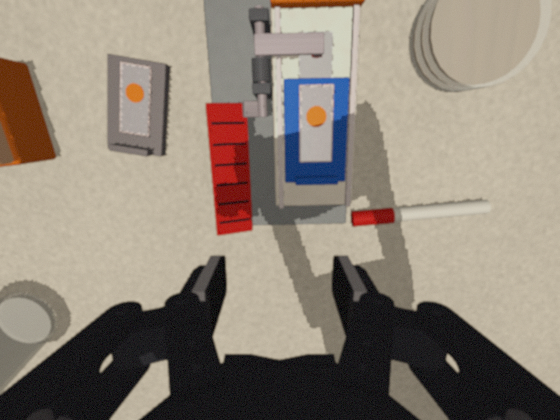

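Run:
```python
from fit import *
c=np.array([0.59537285,0.14403422,0.29333354])*1e3
Rm=R.from_quat([0.0903775,-0.11212216,0.77087774,-0.62049015]).as_matrix()
x=np.array([601.2,112.9,np.radians(-11.92)]);a=x[2];M=np.array([[np.cos(a),-np.sin(a)],[np.sin(a),np.cos(a)]])
for n,u,v,z in [('carrier FL',286,80,48),('FR',350,80,48),('RR',346,184,48),('RL',285,181,48),('pad out front',208,104,55.6),('pad in front',246,102,44.4),('pad out rear',218,234,55.6),('in rear',252,231,44.4),('base RR',346,223,8),('railL end',280,206,42),('railR end',347,206,42),('stop foot? L',272,4,50),('stopR',362,4,50),('nose end',325,43,45),('fingerL in',225,258,155),('fingerR in',334,258,155)]:
    d=Rm@np.array([(u-278.87)/298.75,-(v-213.02)/298.75,-1]);p=c+d*(z-c[2])/d[2]
    print(n,p.round(1),'local',(M.T@(p[:2]-x[:2])).round(1))
```

```text
carrier FL [625.5 131.9  48. ] local [19.9 23.6]
FR [615.2  84.6  48. ] local [ 19.5 -24.8]
RR [536.8  99.6  48. ] local [-60.3 -26.3]
RL [550.1 148.7  48. ] local [-57.4  24.4]
pad out front [620.9 192.7  55.6] local [ 2.7 82.2]
pad in front [617.1 165.6  44.4] local [ 4.7 54.8]
pad out rear [519.2 213.5  55.6] local [-101.    81.5]
in rear [511.9 186.6  44.4] local [-102.6   53.7]
base RR [487.8  98.3   8. ] local [-107.9  -37.7]
railL end [528.4 157.6  42. ] local [-80.5  28.7]
railR end [515.9 100.6  42. ] local [-80.9 -29.7]
stop foot? L [675.6 131.4  50. ] local [68.9 33.5]
stopR [662.   69.5  50. ] local [ 68.5 -29.9]
nose end [644.4  98.2  45. ] local [45.3 -5.4]
fingerL in [537.8 184.5 155. ] local [-76.8  56.9]
fingerR in [526.  130.6 155. ] local [-77.2   1.8]
```

>>> {"op": "send_rows", "data": {
  "series": [
    [[0,0,0.5],[2,4.5,-40],-0.27],
    [[0,0,0.5],[2,4.5,-80],-0.27],
    [[0,0,0.5],[2,4.5,-85],-0.27],
    [[0,0,0.5],[2,4.5,-85],-0.27]
  ]
}}

```text
time_s: 6.25
eef_pos: [0.5268, 0.1644, 0.0662]
eef_rot: [-0.0, 0.995, -0.103, 0.0]
wrist_force: [0.0, 0.2, 0.5]
opening: 0.633
grasp_force: 0.0
```

Run:
```python
from fit import *
import cv2
x=[601.2,112.9,np.radians(-11.92)]
where(x)
im=camera('side');p=im['pixels'][120:300,280:480];cv2.imwrite('pics/s1.png',cv2.resize(p,None,fx=3.5,fy=3.3)[:,:,::-1])
```

```text
t 6.25 tcp [526.8 164.4  66.2] local [-83.5  35. ] tool y yaw -101.85 z [ 0.  0. -1.] open 0.633 F [0.  0.2 0.5]
```

View pics/s1.png

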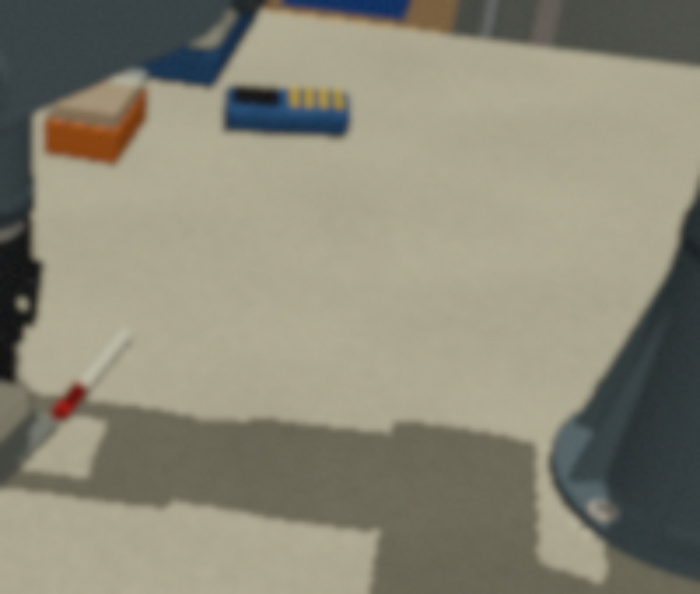

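>>> {"op": "send_rows", "data": {
  "series": [
    [[0,0,0],[0,0,-6],-0.27],
    [[0,0,0],[0,0,-12],-0.27],
    [[0,0,0],[0,0,-15],-0.27],
    [[0,0,0],[0,0,-15],-0.27]
  ]
}}

```text
time_s: 6.8
eef_pos: [0.526, 0.1645, 0.0501]
eef_rot: [0.0, 0.995, -0.103, -0.0]
wrist_force: [-0.2, -0.1, 0.5]
opening: 0.63
grasp_force: 0.0
```

>>> {"op": "send_rows", "data": {
  "series": [
    [[0,0,0],[0,0,-3],-0.27],
    [[0,0,0],[0,0,-5],-0.27],
    [[0,0,0],[0,0,-5],-0.27]
  ]
}}

```text
time_s: 7.18
eef_pos: [0.5265, 0.1646, 0.0455]
eef_rot: [-0.0, 0.995, -0.103, 0.0]
wrist_force: [-0.2, 0.3, 2.7]
opening: 0.637
grasp_force: 1.0
```

>>> {"op": "send_rows", "data": {
  "series": [
    [[0,0,0],[0,0,-3],-0.27],
    [[0,0,0],[0,0,-6],-0.27],
    [[0,0,0],[0,0,-7],-0.27],
    [[0,0,0],[0,0,-7],-0.27]
  ]
}}

```text
time_s: 7.68
eef_pos: [0.5266, 0.1643, 0.0386]
eef_rot: [0.0, 0.995, -0.103, 0.0]
wrist_force: [-1.7, -2.1, 6.0]
opening: 0.635
grasp_force: 3.1
```

>>> {"op": "send_rows", "data": {
  "series": [
    [[0,0,0],[0,0,-2],-0.27],
    [[0,0,0],[0,0,-3],-0.27],
    [[0,0,0],[0,0,-3],-0.27]
  ]
}}

```text
time_s: 8.05
eef_pos: [0.5268, 0.164, 0.036]
eef_rot: [0.0, 0.995, -0.103, 0.0]
wrist_force: [-2.6, -3.8, 8.8]
opening: 0.633
grasp_force: 4.5
```

Run:
```python
from fit import *
import cv2
where([601.2,112.9,np.radians(-11.92)])
im=camera('wrist');cv2.imwrite('pics/w2.png',im['pixels'][:,:,::-1])
im=camera('side');p=im['pixels'][150:310,80:300];cv2.imwrite('pics/s2.png',cv2.resize(p,None,fx=3.5,fy=3.5)[:,:,::-1])
```

```text
t 8.05 tcp [526.8 164.   36. ] local [-83.4  34.7] tool y yaw -101.83 z [ 0.001 -0.001 -1.   ] open 0.633 F [-2.6 -3.8  8.8]
```

View pics/w2.png

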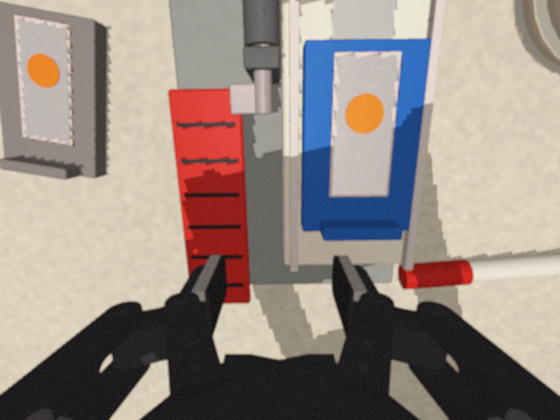

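View pics/s2.png

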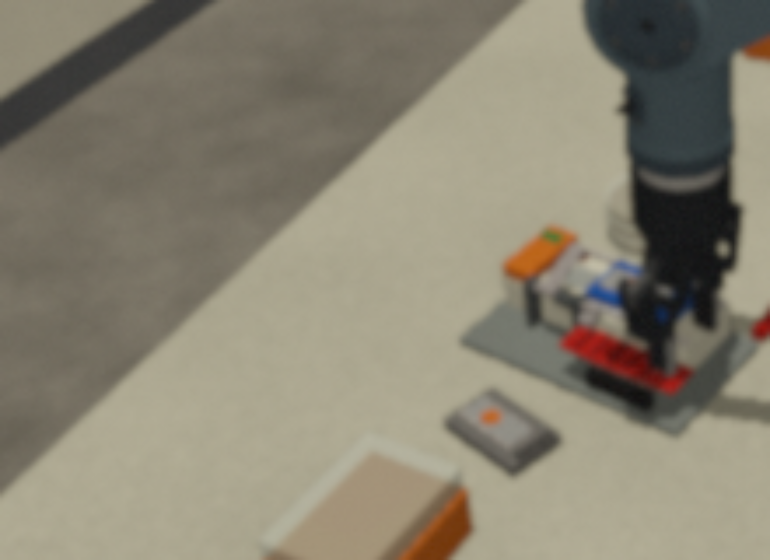

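>>> {"op": "send_rows", "data": {
  "series": [
    [[0,0,0],[0,0,-1],-0.27],
    [[0,0,0],[0,0,-1.5],-0.27],
    [[0,0,0],[0,0,-1.5],-0.27]
  ]
}}

```text
time_s: 8.52
eef_pos: [0.5269, 0.1641, 0.0355]
eef_rot: [0.0, 0.995, -0.103, 0.0]
wrist_force: [-5.6, -3.7, 16.6]
opening: 0.634
grasp_force: 8.3
```

>>> {"op": "send_rows", "data": {
  "series": [
    [[0,0,0],[3.9,-0.8,0.6],-0.27],
    [[0,0,0],[7.8,-1.7,0.6],-0.27],
    [[0,0,0],[11.7,-2.5,0.6],-0.27],
    [[0,0,0],[15.6,-3.3,0.6],-0.27],
    [[0,0,0],[19.6,-4.1,0.6],-0.27],
    [[0,0,0],[19.6,-4.1,0.6],-0.27]
  ]
}}

```text
time_s: 9.28
eef_pos: [0.5468, 0.1609, 0.0358]
eef_rot: [-0.0, 0.995, -0.103, 0.001]
wrist_force: [-3.4, 0.2, 13.1]
opening: 0.637
grasp_force: 6.2
```

Run:
```python
from fit import *
import cv2
where([601.2,112.9,np.radians(-11.92)])
im=camera('wrist');cv2.imwrite('pics/w3.png',im['pixels'][:,:,::-1])
```

```text
t 9.275 tcp [546.8 160.9  35.8] local [-63.2  35.8] tool y yaw -101.83 z [ 0.001  0.001 -1.   ] open 0.637 F [-3.4  0.2 13.1]
```

View pics/w3.png

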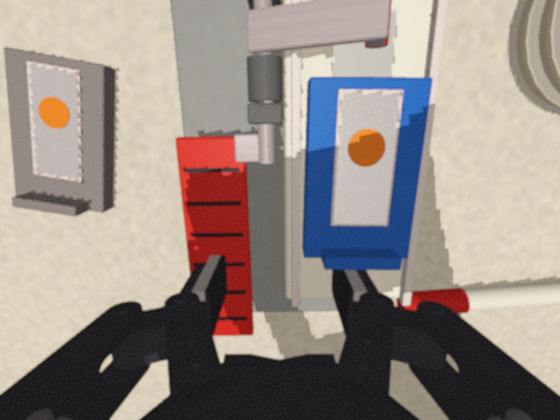

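>>> {"op": "send_rows", "data": {
  "series": [
    [[0,0,0],[3.7,-1.0,0],-0.27],
    [[0,0,0],[7.6,-2.0,0],-0.27],
    [[0,0,0],[11.5,-3.1,0],-0.27],
    [[0,0,0],[15.4,-4.1,0],-0.27],
    [[0,0,0],[19.4,-5.0,0],-0.27],
    [[0,0,0],[23.3,-5.8,0],-0.27],
    [[0,0,0],[27.2,-6.6,0],-0.27],
    [[0,0,0],[31.1,-7.5,0],-0.27],
    [[0,0,0],[35,-8.3,0],-0.27],
    [[0,0,0],[35,-8.3,0],-0.27]
  ]
}}

```text
time_s: 10.58
eef_pos: [0.5818, 0.1527, 0.0359]
eef_rot: [-0.001, 0.995, -0.103, 0.001]
wrist_force: [-3.3, 1.3, 11.8]
opening: 0.638
grasp_force: 6.3
```

Run:
```python
from fit import *
import cv2
where([601.2,112.9,np.radians(-11.92)])
im=camera('wrist');cv2.imwrite('pics/w4.png',im['pixels'][:,:,::-1])
```

```text
t 10.575 tcp [581.8 152.7  35.9] local [-27.2  34.9] tool y yaw -101.83 z [ 0.001  0.001 -1.   ] open 0.638 F [-3.3  1.3 11.8]
```

View pics/w4.png

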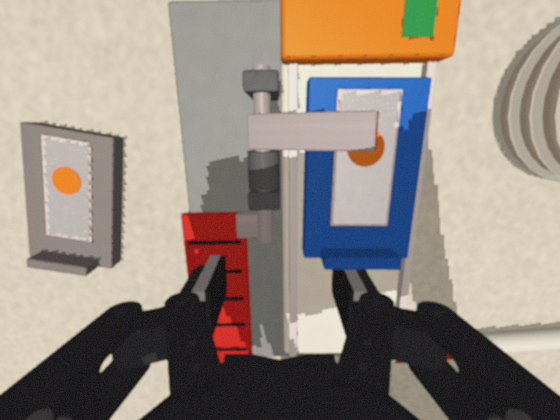

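>>> {"op": "send_rows", "data": {
  "series": [
    [[0,0,0],[2,-0.4,0],-0.27],
    [[0,0,0],[4,-0.8,0],-0.27],
    [[0,0,0],[5,-1,0],-0.27],
    [[0,0,0],[5,-1,0],-0.27]
  ]
}}

```text
time_s: 11.12
eef_pos: [0.5863, 0.1518, 0.0359]
eef_rot: [-0.0, 0.995, -0.103, 0.0]
wrist_force: [-4.3, 1.0, 13.1]
opening: 0.635
grasp_force: 6.7
```

>>> {"op": "send_rows", "data": {
  "series": [
    [[0,0,0],[1.5,-0.3,0],-0.27],
    [[0,0,0],[1.5,-0.3,0],-0.27]
  ]
}}

```text
time_s: 11.38
eef_pos: [0.5876, 0.1515, 0.0359]
eef_rot: [-0.001, 0.995, -0.103, 0.0]
wrist_force: [-6.4, 0.3, 14.0]
opening: 0.635
grasp_force: 8.4
```

>>> {"op": "send_rows", "data": {
  "series": [
    [[0,0,0],[1,-0.2,0],-0.27],
    [[0,0,0],[1,-0.2,0],-0.27],
    [[0,0,0],[1,-0.2,0],-0.27]
  ]
}}

```text
time_s: 11.75
eef_pos: [0.5877, 0.1515, 0.0359]
eef_rot: [-0.0, 0.995, -0.103, -0.001]
wrist_force: [-9.3, 2.6, 17.8]
opening: 0.635
grasp_force: 10.4
```

Run:
```python
from fit import *
import cv2
where([601.2,112.9,np.radians(-11.92)])
im=camera('wrist');cv2.imwrite('pics/w5.png',cv2.resize(im['pixels'][:300,140:480],None,fx=2,fy=2)[:,:,::-1])
```

```text
t 11.75 tcp [587.7 151.5  35.9] local [-21.2  35. ] tool y yaw -101.84 z [-0.002  0.001 -1.   ] open 0.635 F [-9.3  2.6 17.8]
```

View pics/w5.png

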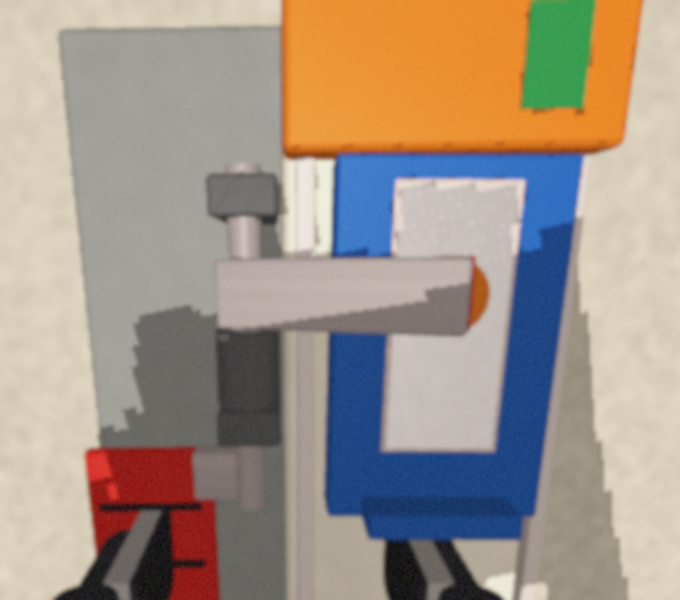

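>>> {"op": "send_rows", "data": {
  "series": [
    [[0,0,0],[-2,0.4,0],-0.27],
    [[0,0,0],[-4,0.8,0],-0.27],
    [[0,0,0],[-6,1.2,0],-0.27],
    [[0,0,0],[-6,1.2,3],-0.27],
    [[0,0,0],[-6,1.2,7],-0.27],
    [[0,0,0],[-6,1.2,12],-0.27],
    [[0,0,0],[-7,1.4,22],-0.27],
    [[0,0,0],[-8,1.6,50],-0.27],
    [[0,0,0],[-10,2,100],-0.27],
    [[0,0,0],[-10,2,100],-0.27]
  ]
}}

```text
time_s: 13.05
eef_pos: [0.5814, 0.153, 0.1395]
eef_rot: [-0.001, 0.995, -0.103, 0.004]
wrist_force: [0.4, -0.5, -0.3]
opening: 0.635
grasp_force: 0.0
```

Run:
```python
from fit import *
import cv2
where([601.2,112.9,np.radians(-11.92)])
im=camera('wrist');cv2.imwrite('pics/w6.png',im['pixels'][:,:,::-1])
```

```text
t 13.05 tcp [581.4 153.  139.5] local [-27.7  35.1] tool y yaw -101.82 z [ 0.008  0.    -1.   ] open 0.635 F [ 0.4 -0.5 -0.3]
```

View pics/w6.png

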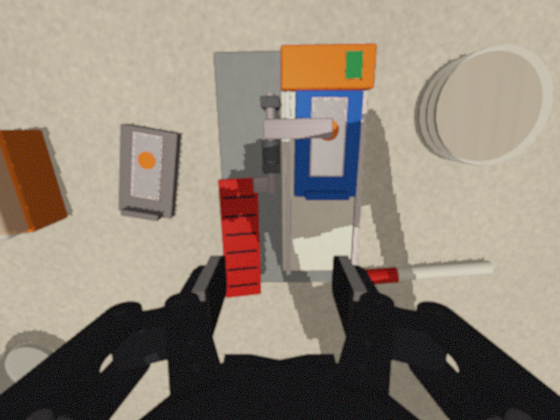

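The picture shows the carrier against the orange stop (row 90). The clip arm rests on it at (325,128), and the hand is clear.

```bash
python3 -c "
from bench import ctrl
print(ctrl.hand_in())"
```

```text
the job is handed in; nothing more can be done
None
```

The carrier is fully home against the end stop, the released clip appears to be resting on it, the hand is clear, and I handed the job in at about 13 s; no verdict came back.

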